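# Present a dopped stone to the inspection camera

## Robot

A 6-joint arm with a two-finger parallel gripper is mounted at the origin on a cart in front of the work surface, level with it; the furniture and walls round the work are solid. World frame = base frame: x ahead of the robot, y to its left, z up, the work surface at z = 0. Lengths are in mm, angles in rad, forces in N, time in s.
With the tool pointing down it reaches from about 375 to 900 mm from the base axis. Payload 3.1 kg.
Tool frame: the origin (TCP) lies between the finger pads; the fingertips stand 11 mm ahead of it and the grasp point (between the pads) lies 8 mm behind it; z points along the fingers, x is the direction in which the jaws open and shut, and the axes are right-handed (so a half turn about z gives the same grasp; the last joint's range is limited). The gripper opens to 87 mm and grips with 3 to 60 N. Pads are 19 mm wide; open, the fingers measure 117 mm over their backs; the gripper's body (75 mm by 190 mm) begins 51 mm behind the grasp point.
Start: joints at [-0.178, 0.527, 1.433, -0, 1.181, -0.178], TCP at [624.977, 0.034, 233.548] pointing down, gripper open.
Joint ranges: [-3.08, 3.08], [-0.75, 2.2], [0.22, 2.44], [-1.43, 4.57], [0, 2.65], [-2.85, 2.85]. Speed limits (rad/s): [2.79, 2.79, 3.14, 3.14, 3.14, 3.14].

## Interface

Orientations are given as a 3x3 rotation matrix whose columns are the frame's x, y, z axes.
In Python, from cell import readout, optics, finish_job gives the robot as it stands.
- The arm moves only by the shell command python3 -m jog 'ROWS'. ROWS is JSON, a list of rows, each a list of 7 numbers: the shift along the tool's x, y, z in mm, then the turn, a rotation vector about the tool's x, y, z in rad, then the closure, from 0 (fully open) to 1 (shut). In form: [[dx, dy, dz, wx, wy, wz, claw], ...]. A call has 1 to 20 rows; each row is the pose to reach, as a shift and turn from the pose commanded when the call began, along the tool's axes at that moment; what a row does not reach only later rows make up. A row lasts 1/8 s, in which the tool goes at most 62.5 mm and 10.7 degrees, less where a joint would pass 70% of its speed; a pose out of reach is approached as far as the arm can. A call with a gripper value outside its range is refused whole. The fingers move at their own pace and stop on an object; the grip force is fixed at half the most. Time passes only in rows, so rows that repeat a pose let the fingers close. It gives the time, the measured TCP pose, the force and the opening at its end, in the units of the state.
- readout.get_obs(): the state, without advancing time (a new reading comes with each control period).
- optics.grab_frame(name): name is "scene" or "side" or "wrist"; returns the picture (400x640x3 uint8, red, green, blue); there is no depth.
- optics.get_calibration(name): a dict with "fx", "fy", "cx", "cy" (pixels), "rvec" (rotation vector, rad) and "tvec" (3), from world to camera coordinates, as OpenCV has them; the wrist camera has in their place "T_tool_cam" (4x4, takes a point from camera to tool coordinates, whose origin is the TCP and whose axes are the tool frame's). Camera axes: x right, y down, z forward; pixel columns grow to the right and rows downward; lengths in mm; the calibration is good to about 2 mm. A picture is of the moment at which its call begins: read the wrist's pose just before it. get_calibration takes no time and is no camera call.
- finish_job(): hands the job in, once; it reports no verdict.
The state is a dict: "clock": time; "qpos": joint angles; "qvel": joint speeds; "tau": joint torques, N m; "tcp_pos": TCP position; "orientation": TCP orientation; "ft_force": force on the tool from outside, world axes, zero at the start; "ft_torque": the same for the moment, N m; "gripper_width": finger opening in mm.
Only numpy, scipy, OpenCV 4.12 (cv2) and the standard library are available. Lean on these libraries where they do the work, as an engineer would, in place of code of your own. Each camera call takes 0.05 s, during which the arm holds its last target.

## Task

Draw the knobbed tailstock of the transfer fixture back until its cup is well clear of the stone, lift the dop out of the vees by its shank, not by the stone, and present it to the inspection camera: the stone looks squarely into the lens, centred on the lens axis, with its face about 60 mm in front of the glass. Do not drop the dop, do not bump the camera, and leave the loupe, dish, tweezers and scale where they are. Finish while still holding the dop there, steady in the air.

Things in the scene. Friction and masses are not known exactly. Their poses are not given: they have to be found in the camera images.
- transfer_fixture: Dop transfer fixture, fixed at the front of the table: dark base plate 52 x 184 x 10 mm with aluminium blocks. Origin on the table; y is its long axis (base from y = -100 to +84 mm), z up. The dop lies along y, axis 48 mm above the table, stone toward -y, in two open 90-degree vees at y = 2 to 10 and 52 to 60 mm (34 mm wide, tops at 50 mm). End stop behind the butt at y = 61 to 73, top at 61 mm.
- vee_gap (a point): Point on the axis of the dop as it lies, 48 mm above the table, in the middle of the 42 mm gap between the two vees (y = +31 mm of the fixture). Here the bare shank, about 29 mm from the butt, can be pinched across the fixture's x from above; only the base plate, top at 10 mm, is below. Stays with the fixture.
- tailstock (a joint): Slide of the tailstock in m: 0 = forward, the brass cup on its spindle surrounds the stone; grows as it is drawn along -y of the fixture, 0.026 = fully back. The cup (bore 14 mm, 11 mm deep) is clear of the stone beyond about 0.009. It stays where it is left; moving it takes about 3 N. Starts at 0 to 0.003.
- tailstock_knob (a point): Point inside the upright brass draw knob of the tailstock, on its axis, 79 mm above the table. The knob is 18 mm in diameter, spans 66 to 91 mm above the table and stands on an aluminium block 36 x 30 mm whose top is at 60 mm. Moves with the tailstock.
- dop: Brass dop stick, 70 mm long, about 16 g, with a faceted stone on its end. Origin: centre of the butt end; z runs along the stick to the stone. Shank 8 mm in diameter (slimmer at the neck, 40 to 50 mm from the butt), stone 11 mm in diameter on the last 8 mm. It lies loose in the vees, butt at about y = +60 mm of the fixture.
- stone_face (a point): Centre of the outer face of the stone, 70 mm along z from the origin of the dop, on its axis.
- inspection_camera: Inspection camera on a stand, fixed behind the fixture: grey base 125 x 100 x 14 mm, post 250 mm high near its back edge, on it a grey camera 46 mm square with a black lens and ring light 47 mm in diameter. Origin under the middle of the base. The lens looks level along -x, roughly toward the robot, its axis at y = 0, 150 to 190 mm above the table; front glass at x = -95 mm.
- focus (a point): Point in the air on the lens axis, 60 mm in front of the front glass, where the stone's face belongs. Its x axis points level toward the lens, z up.
- loupe: Folding loupe 42 x 62 x 17 mm on the table, a bystander.
- petri_dish: Small round dish 45 mm in diameter, 10 mm high, on the table, a bystander.
- tweezers: Tweezers 135 mm long, 8 mm high, on the table, a bystander.
- gem_scale: Pocket scale 121 x 72 x 19 mm on the table to the left, a bystander.

How it is judged (in metres and radians):
On the way, in this order (a step that is already met when the one before it is completed fails the run):
1. the tailstock is drawn back, its cup clear of the stone (value of joint tailstock above 0.012 m), for 0.2 s.
2. the dop is lifted out of the vees in the gripper (z of each of dop, stone_face in the frame of transfer_fixture above 0.075 m and contact force between the fingers and dop above 1 N), for 0.2 s.
At the end, for the whole second after the job is handed in: The fingers alone hold the dop by its shank, still, in the air: stone face within 8 mm of the lens axis sideways and in height, 60 mm (10 mm either way) before the glass, dop axis within 8 degrees of the lens axis, stone toward the lens; tailstock still above 0.009 (x of stone_face in the frame of focus between -0.01 and 0.01 m and y of stone_face in the frame of focus between -0.008 and 0.008 m and z of stone_face in the frame of focus between -0.008 and 0.008 m and angle between the z axis of dop and the x axis of focus, either way round below 0.14 rad and x of dop in the frame of focus below -0.05 m and contact force between the fingers and dop above 1 N and contact force between dop and transfer_fixture below 0.1 N and contact force between dop and inspection_camera below 0.1 N and linear speed of dop below 0.02 m/s and value of joint tailstock above 0.009 m and z of the grasp point in the frame of dop below 0.055 m); the arm keeps its last pose, push and grip.
It fails at once if the camera or its stand was bumped (over 3 N) (contact force between any of the fingers, the arm, dop and inspection_camera above 3 N).
It fails at once if the dop was dropped (height (world z) of any of dop, stone_face below 0.03 m).
It fails at once if the loupe, dish, tweezers or scale was pushed more than 20 mm (distance of any of loupe, petri_dish, tweezers, gem_scale from where it was at the start of the episode above 0.02 m).
It also fails if it takes over 38 s, if anything falls off the work surface, if the arm or the gripper's body presses on something with over 40 N, if the wrist force passes 120 N, or if a joint passes its speed limit or range.

## Working session

There is one attempt and no reset: what is moved stays moved. The work goes in short steps, Python scripts to look and compute and a shell command to move; the robot and the scene stay as the last step left them, time stands still between calls to the robot, and variables do not carry over. Pictures are saved under pics/ and viewed, and the job is handed in when it is done.

```bash
mkdir -p pics; ls
python3 - <<'E'
from cell import readout, optics
import cv2
o=readout.get_obs(); print(o)
for n in ("scene","side","wrist"):
    im=optics.grab_frame(n); cv2.imwrite(f"pics/{n}0.png",im[:,:,::-1]); print(n,optics.get_calibration(n))
E
```

```text
pics
{'clock': 0.0, 'qpos': array([-1.78550757e-01,  5.28473419e-01,  1.43394895e+00, -2.92721748e-05,
        1.18135590e+00, -1.78490917e-01]), 'qvel': array([-0.00033729,  0.0003848 , -0.0011688 , -0.00263423,  0.00100779,
       -0.00093318]), 'tau': array([-5.45745443e-04, -4.40045428e+01, -1.76593530e+01,  6.32597599e-02,
        5.83207863e-02, -1.53719384e-04]), 'tcp_pos': array([6.24274462e+02, 1.20577708e-01, 2.32552304e+02]), 'orientation': array([[ 9.99997675e-01, -4.90860553e-05, -2.15567909e-03],
       [-4.83068359e-05, -9.99999933e-01,  3.61523409e-04],
       [-2.15569670e-03, -3.61418435e-04, -9.99997611e-01]]), 'ft_force': array([0.57461076, 0.91716455, 0.23383201]), 'ft_torque': array([0.0191463 , 0.01921934, 0.01663203]), 'gripper_width': 87.03928801620607}
scene {'fx': 421.32307748892634, 'fy': 421.32307748892634, 'cx': 318.68935473169967, 'cy': 197.90059869824043, 'rvec': array([ 2.17452383, -0.52301298,  0.25988279]), 'tvec': array([-428.47278967,  374.76492615,  547.58449013])}
side {'fx': 380.01958078657947, 'fy': 380.01958078657947, 'cx': 313.3679921290454, 'cy': 201.35305873815426, 'rvec': array([ 2.16281171, -0.26589489,  0.13603839]), 'tvec': array([-521.12771454,  314.00000697,  621.47228496])}
wrist {'fx': 353.1055575102362, 'fy': 353.1055575102362, 'cx': 320.66781316226815, 'cy': 192.37533935522382, 'T_tool_cam': array([[ 9.99999905e-01, -3.95583233e-04, -1.81784576e-04,
         8.89921194e-02],
       [ 4.29190311e-04,  9.65794824e-01,  2.59307103e-01,
        -7.02908177e+01],
       [ 7.29890606e-05, -2.59307156e-01,  9.65794902e-01,
        -1.50888885e+02],
       [ 0.00000000e+00,  0.00000000e+00,  0.00000000e+00,
         1.00000000e+00]])}
```

View pics/scene0.png

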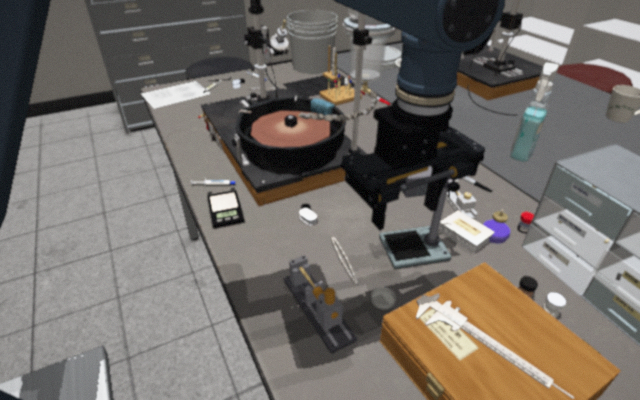

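View pics/side0.png

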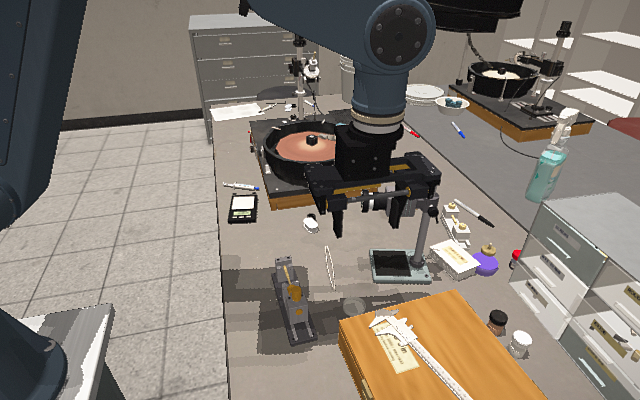

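View pics/wrist0.png

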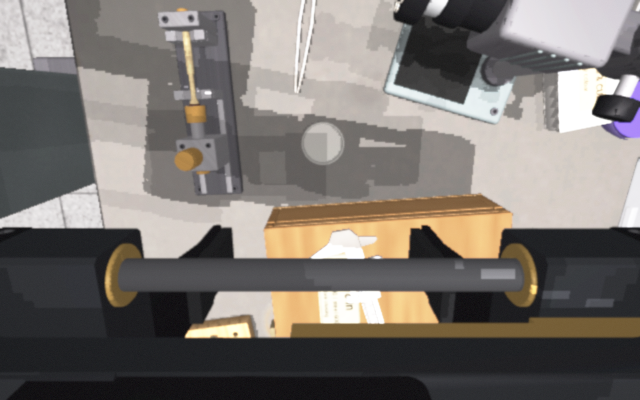

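```bash
cat > h.py <<'E'
import numpy as np, cv2
from cell import readout, optics
def cam(n,o=None):
    c=optics.get_calibration(n)
    if n=="wrist":
        o=o or readout.get_obs()
        T=np.eye(4);T[:3,:3]=o["orientation"];T[:3,3]=o["tcp_pos"]
        W=T@c["T_tool_cam"]; R=W[:3,:3];C=W[:3,3]
    else:
        R=cv2.Rodrigues(c["rvec"])[0].T; C=-R@c["tvec"]
    return c,R,C
def ray(k,u,v):
    c,R,C=k
    return C,R@np.array([(u-c["cx"])/c["fx"],(v-c["cy"])/c["fy"],1])
def onz(k,u,v,z):
    C,d=ray(k,u,v); return C+d*(z-C[2])/d[2]
def proj(k,P):
    c,R,C=k; p=R.T@(np.asarray(P)-C); return p[0]/p[2]*c["fx"]+c["cx"],p[1]/p[2]*c["fy"]+c["cy"]
def tri(ks,uvs):
    A=np.zeros((3,3));b=np.zeros(3)
    for k,(u,v) in zip(ks,uvs):
        C,d=ray(k,u,v);d=d/np.linalg.norm(d);M=np.eye(3)-np.outer(d,d);A+=M;b+=M@C
    return np.linalg.solve(A,b)
E
python3 - <<'E'
import cv2
im=cv2.imread('pics/wrist0.png')
cv2.imwrite('pics/w0a.png',cv2.resize(im[0:200,140:260],None,fx=3,fy=3,interpolation=cv2.INTER_CUBIC))
cv2.imwrite('pics/w0b.png',cv2.resize(im[0:140,380:640],None,fx=3,fy=3,interpolation=cv2.INTER_CUBIC))
im=cv2.imread('pics/side0.png')
cv2.imwrite('pics/s0a.png',cv2.resize(im[170:350,260:460],None,fx=3.3,fy=3.3,interpolation=cv2.INTER_CUBIC))
E
```

```text
(no output)
```

View pics/w0a.png

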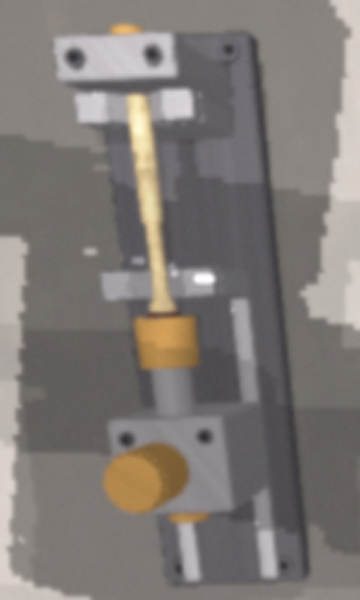

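View pics/w0b.png

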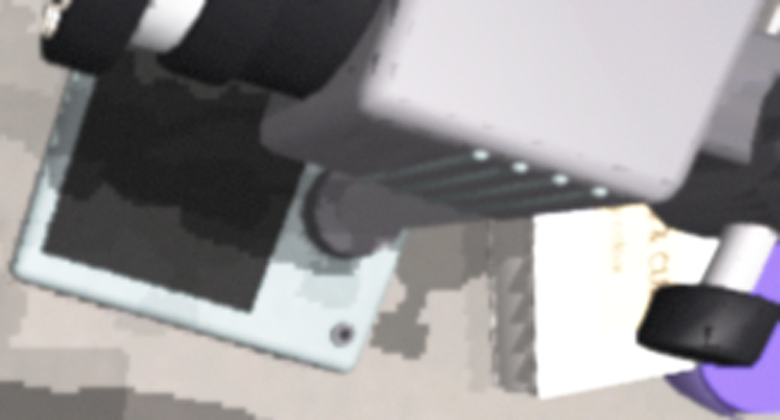

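View pics/s0a.png

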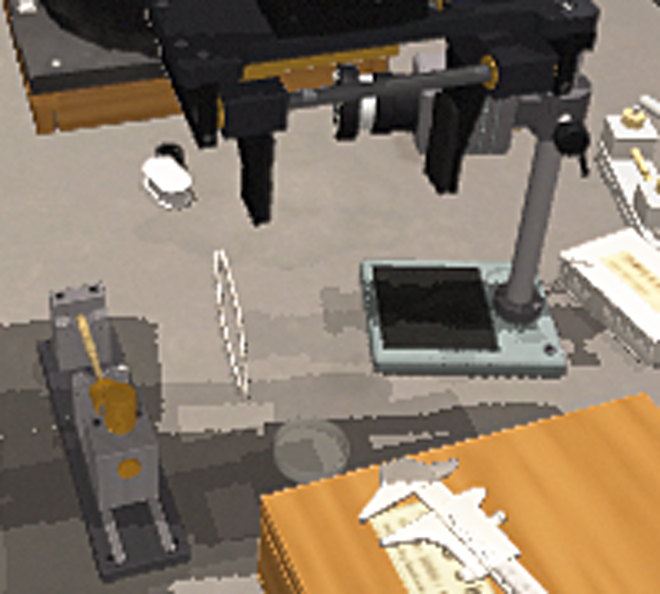

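Run:
```python
from h import *
np.set_printoptions(precision=1,suppress=True)
k=cam("wrist");print(k[2])
f=lambda x,y,z:print((x,y),onz(k,140+x/3,y/3,z))
print("base");f(306,578,10);f(253,35,10);f(172,580,10)
print("knob");f(130,484,91)
print("stop top");[f(*p,61) for p in((57,37),(176,33),(178,77),(57,80))]
print("dop");f(137,97,48);f(163,308,48); 
print("block top");[f(*p,60) for p in((108,422),(220,416),(235,508))]
g=lambda x,y,z:print((x,y),onz(k,380+x/3,y/3,z))
print("cambase");g(15,275,14);g(355,372,14);
s=cam("side");print(s[2]);h=lambda x,y,z:print((x,y),onz(s,260+x/3.3,170+y/3.3,z))
print("cambase side");[h(*p,14) for p in((362,262),(376,370),(566,366),(545,268))]
print("fix");h(105,573,10);h(188,553,10)
print("box",[onz(s,260+x/3.3,170+y/3.3,0) for x,y in((262,495),)])
```

```text
[624.8  70.4 383.7]
base
(306, 578) [537.9 -30.2  10. ]
(253, 35) [531.4 150.5  10. ]
(172, 580) [488.8 -30.9  10. ]
knob
(130, 484) [509.1  18.8  91. ]
stop top
(57, 37) [489.6 139.1  61. ]
(176, 33) [522.8 140.1  61. ]
(178, 77) [522.3 128.9  61. ]
(57, 80) [488.3 128.1  61. ]
dop
(137, 97) [505.7 125.8  48. ]
(163, 308) [507.8  66.   48. ]
block top
(108, 422) [492.   32.5  60. ]
(220, 416) [526.3  34.3  60. ]
(235, 508) [528.7   5.8  60. ]
cambase
(15, 275) [689.   76.2  14. ]
(355, 372) [807.1  44.1  14. ]
[ 427.1 -448.7  610.5]
cambase side
(362, 262) [713.4 165.5  14. ]
(376, 370) [685.2  66.8  14. ]
(566, 366) [804.6  40.4  14. ]
(545, 268) [835.7 128.3  14. ]
fix
(105, 573) [488.6 -33.8  10. ]
(188, 553) [535.7 -32.5  10. ]
box [array([589.7,   2.2,   0. ])]
```

```bash
python3 -m jog '[[-30,-5,25,0,0,0,0],[-70,-12,60,0,0,-0.02,0],[-100,-17,90,0,0,-0.036,0],[-115,-19,95,0,0,-0.036,0],[-115,-19,95,0,0,-0.036,0]]'
python3 - <<'E'
from h import *
o=readout.get_obs(); print(o["clock"],o["tcp_pos"])
for n in ("scene","side","wrist"):
    im=optics.grab_frame(n); cv2.imwrite(f"pics/{n}1.png",im[:,:,::-1])
im=cv2.imread('pics/side1.png')
cv2.imwrite('pics/s1a.png',cv2.resize(im[170:350,260:460],None,fx=3.3,fy=3.3,interpolation=cv2.INTER_CUBIC))
im=cv2.imread('pics/scene1.png')
cv2.imwrite('pics/c1a.png',cv2.resize(im[130:330,270:470],None,fx=3,fy=3,interpolation=cv2.INTER_CUBIC))
E
```

```text
clock: 0.78
tcp_pos: [508.3, 19.4, 137.9]
orientation: [[0.999, 0.036, -0.003], [0.036, -0.999, 0.001], [-0.003, -0.001, -1.0]]
ft_force: [0.7, -0.4, 0.4]
gripper_width: 87.0
0.775 [508.29333354  19.41060891 137.86170049]
```

View pics/s1a.png

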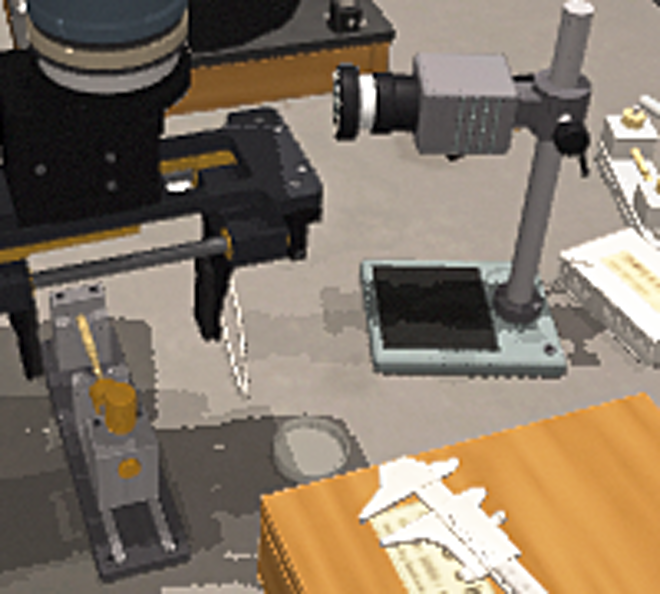

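View pics/c1a.png

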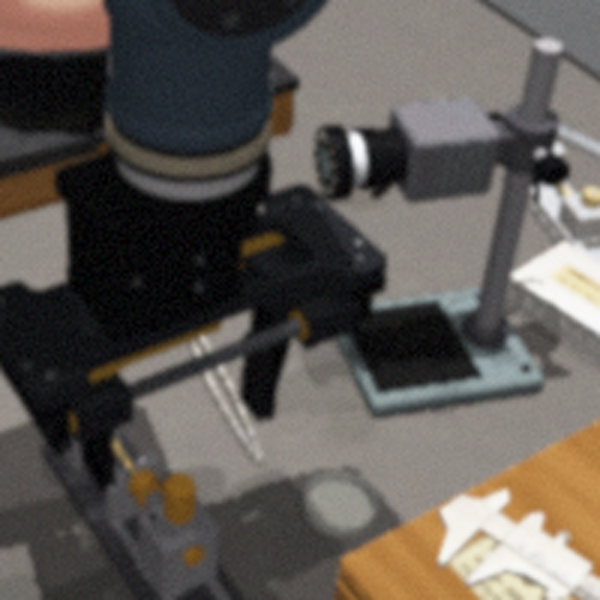

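View pics/wrist1.png

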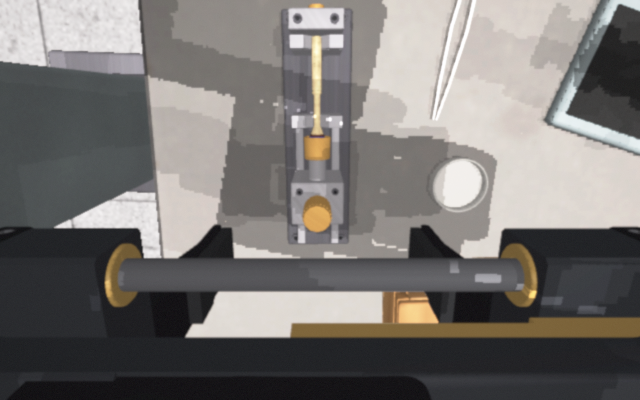

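Run:
```python
from h import *
np.set_printoptions(precision=1,suppress=True)
s=cam("side");c=cam("scene");w=cam("wrist")
h=lambda x,y:(260+x/3.3,170+y/3.3)
g=lambda x,y:(270+x/3,130+y/3)
print(s[2],c[2])
print("glass",tri([s,c],[h(341,103),g(329,161)]))
print("posttop",tri([s,c],[h(578,7),g(547,45)]))
print("box corner",tri([s,c],[h(262,495),g(340,560)]))
for a,b in (((362,262),(340,340)),((376,370),(376,408)),((566,366),(541,380))):
    print("base",tri([s,c],[h(*a),g(*b)]), onz(s,*h(*a),14)[:2],onz(c,*g(*b),14)[:2])
print("knob",onz(w,316.5,209,91),tri([s,c],[h(121,388),g(180,480)]))
print("dop",onz(w,316.5,38,48),onz(w,317,120,48),"stop",onz(w,288,11,61),onz(w,347,10,61),onz(w,318,18,61))
print("camcorner",onz(w,549,121,14))
print(onz(w,345,242,10),onz(w,289,242,10),onz(w,352,9,10))
for n in("side1","scene1"):
    im=cv2.imread(f'pics/{n}.png'); r=im[175:240,350:450] if n=="side1" else im[155:215,365:465]
    cv2.imwrite(f'pics/{n}L.png',cv2.resize(r,None,fx=8,fy=8,interpolation=cv2.INTER_CUBIC))
```

```text
[ 427.1 -448.7  610.5] [ 286.6 -379.2  630.9]
glass [670.7 126.9 184.4]
posttop [794.1  91.9 251.8]
box corner [569.3 -53.7  74.1]
base [686.7 113.4  53.2] [713.4 165.5] [704.  135.7]
base [685.2  66.5  16.9] [685.2  66.8] [688.6  70.6]
base [807.5  44.1   9.4] [804.6  40.4] [803.6  40.9]
knob [509.2  25.2  91. ] [510.2  16.4  95.9]
dop [505.6 125.3  48. ] [507.6  74.2  48. ] stop [488.5 137.5  61. ] [523.3 139.2  61. ] [506.3 134.3  61. ]
camcorner [685.8  77.7  14. ]
[534.7 -29.5  10. ] [486.9 -31.1  10. ] [530.1 151.2  10. ]
```

View pics/side1L.png

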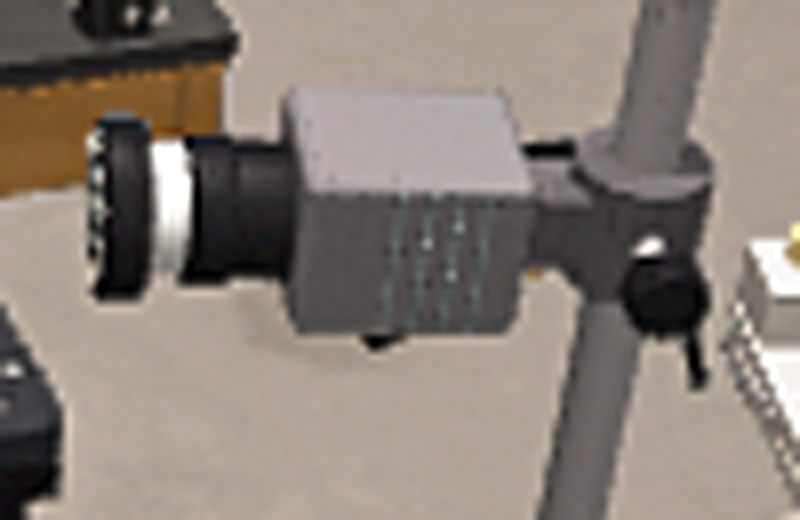

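View pics/scene1L.png

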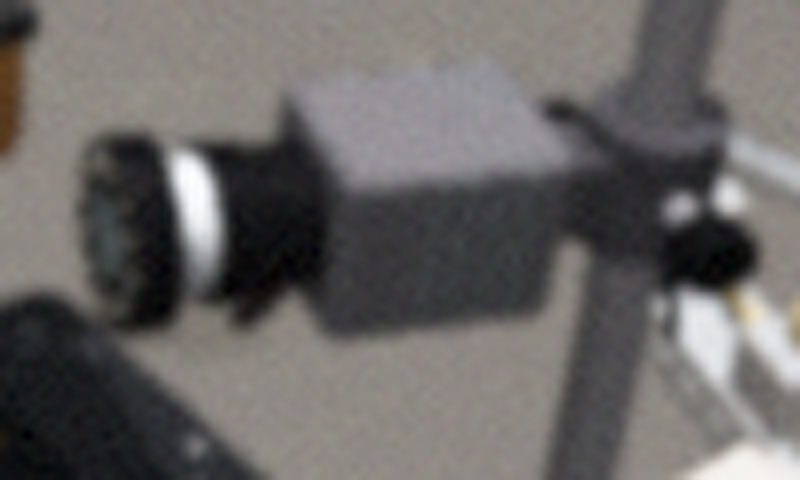

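```bash
python3 -m jog '[[1,0,30,0,0,0,0],[1,0,55,0,0,0,0],[1,0,61,0,0,0,0],[1,0,61,0,0,0,0.6],[1,0,61,0,0,0,1],[1,0,61,0,0,0,1],[1,0,61,0,0,0,1],[1,0,61,0,0,0,1],[1,0,61,0,0,0,1]]'
python3 - <<'E'
from h import *
im=optics.grab_frame("side"); cv2.imwrite('pics/s2.png',cv2.resize(im[170:350,260:460,::-1],None,fx=3.3,fy=3.3,interpolation=cv2.INTER_CUBIC))
E
```

```text
clock: 2.05
tcp_pos: [511.0, 19.1, 77.6]
orientation: [[0.999, 0.036, 0.0], [0.036, -0.999, -0.0], [0.0, 0.0, -1.0]]
ft_force: [-0.4, -0.0, -0.0]
gripper_width: 34.9
```

View pics/s2.png

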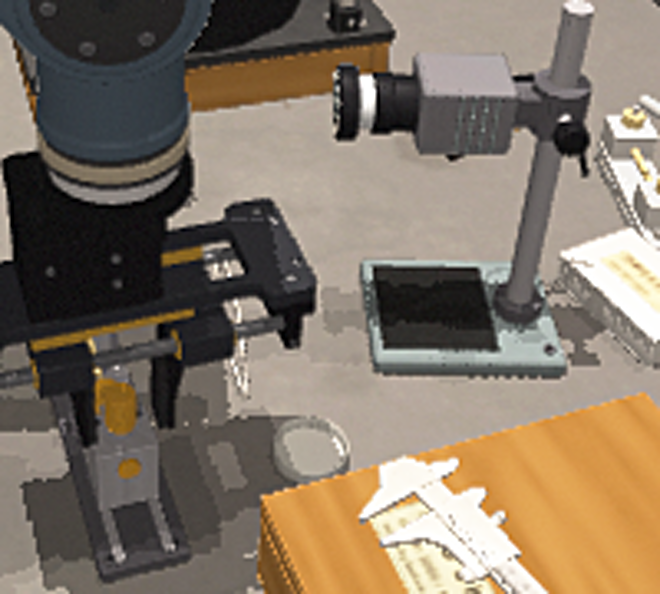

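```bash
python3 -m jog '[[-1.5,0,0,0,0,0,1],[-1.5,0,0,0,0,0,1],[-1.5,0,0,0,0,0,1],[-1.5,0,0,0,0,0,1],[-1.5,0,0,0,0,0,1],[-1.5,3,0,0,0,0,1],[-1.5,7,0,0,0,0,1],[-1.5,11,0,0,0,0,1],[-1.5,15,0,0,0,0,1],[-1.5,18,0,0,0,0,1],[-1.5,20.5,0,0,0,0,1],[-1.5,20.5,0,0,0,0,1],[-1.5,20.5,0,0,0,0,1],[-1.5,20.5,0,0,0,0,1]]'
python3 - <<'E'
from h import *
im=optics.grab_frame("side"); cv2.imwrite('pics/s3.png',cv2.resize(im[170:350,260:460,::-1],None,fx=3.3,fy=3.3,interpolation=cv2.INTER_CUBIC))
E
```

```text
clock: 3.85
tcp_pos: [510.0, -1.9, 77.5]
orientation: [[0.999, 0.037, -0.001], [0.037, -0.999, -0.001], [-0.001, 0.001, -1.0]]
ft_force: [-2.0, -1.7, -0.3]
gripper_width: 16.2
```

View pics/s3.png

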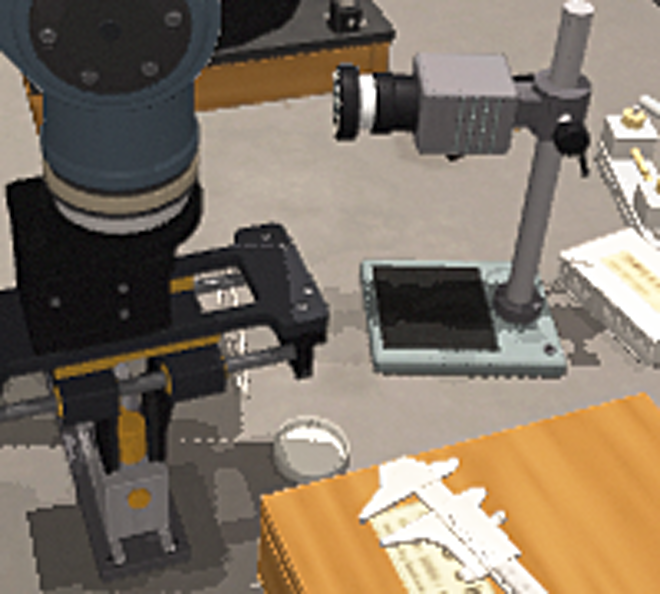

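```bash
python3 -m jog '[[0,0,0,0,0,0,0.5],[0,0,0,0,0,0,0.5],[0,0,0,0,0,0,0.5],[0,0,-20,0,0,0,0.5],[0,0,-45,0,0,0,0.5],[0.5,-40,-45,0,0,0,0.5],[0.5,-80,-45,0,0,0,0.5],[0.7,-100,-45,0,0,0,0.5],[0.7,-100,-45,0,0,0,0.5],[0.7,-100,-45,0,0,0,0.5],[0.7,-100,-45,0,0,0,0.5]]'
python3 - <<'E'
from h import *
im=optics.grab_frame("side"); cv2.imwrite('pics/s4.png',cv2.resize(im[170:350,260:460,::-1],None,fx=3.3,fy=3.3,interpolation=cv2.INTER_CUBIC))
im=optics.grab_frame("wrist"); cv2.imwrite('pics/w4.png',im[:,:,::-1])
E
```

```text
clock: 5.28
tcp_pos: [507.6, 97.6, 122.5]
orientation: [[0.999, 0.035, 0.0], [0.035, -0.999, -0.0], [0.0, 0.0, -1.0]]
ft_force: [0.1, -0.3, 0.3]
gripper_width: 43.3
```

View pics/s4.png

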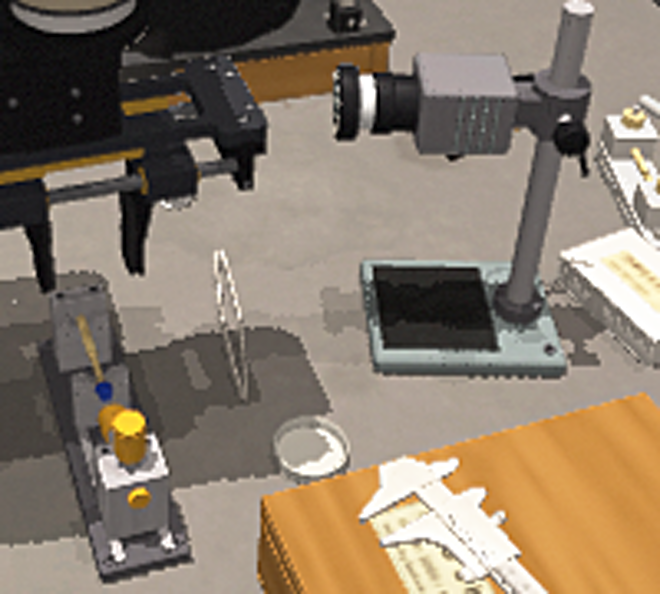

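View pics/w4.png

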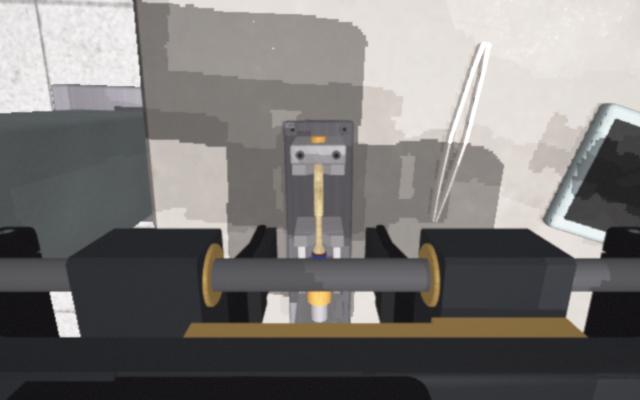

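```bash
python3 - <<'E'
from h import *
w=cam("wrist")
for p in((318.5,180),(318.5,215),(319,240)):print(onz(w,*p,50).round(1))
print(onz(w,319,250,50).round(1))
E
python3 -m jog '[[-0.6,0,30,0,0,0,0.5],[-0.6,0,60,0,0,0,0.5],[-0.6,0,76,0,0,0,0.5],[-0.6,0,82,0,0,0,0.5],[-0.6,0,82,0,0,0,0.5],[-0.6,0,82,0,0,0,0.5]]'
```

```text
[505.5 116.2  50. ]
[506.3  92.3  50. ]
[507.2  74.4  50. ]
[507.4  67.   50. ]
clock: 6.12
tcp_pos: [507.4, 98.5, 41.3]
orientation: [[0.999, 0.036, 0.002], [0.036, -0.999, -0.0], [0.002, 0.0, -1.0]]
ft_force: [-0.5, -0.6, 0.3]
gripper_width: 43.7
```

```bash
python3 -m jog '[[-1,0,1,0,0,0,0.7],[-1,0,1,0,0,0,0.8],[-1,0,1,0,0,0,1],[-1,0,1,0,0,0,1],[-1,0,1,0,0,0,1],[-1,0,1,0,0,0,1],[-1,0,1,0,0,0,1],[-1,0,1,0,0,0,1]]'
```

```text
clock: 7.12
tcp_pos: [505.9, 98.4, 39.6]
orientation: [[0.999, 0.036, 0.0], [0.036, -0.999, -0.0], [0.0, 0.0, -1.0]]
ft_force: [-0.0, -0.2, 1.0]
gripper_width: 6.0
```

```bash
python3 -m jog '[[0,0,0,0,0,0,1],[0,0,-4,0,0,0,1],[0,0,-12,0,0,0,1],[0,0,-25,0,0,0,1],[0,0,-40,0,0,0,1],[0,0,-55,0,0,0,1],[0,0,-65,0,0,0,1],[0,0,-70,0,0,0,1],[0,0,-70,0,0,0,1],[0,0,-70,0,0,0,1],[0,0,-70,0,0,0,1]]'
python3 - <<'E'
from h import *
im=optics.grab_frame("side"); cv2.imwrite('pics/s5.png',cv2.resize(im[170:350,260:460,::-1],None,fx=3.3,fy=3.3,interpolation=cv2.INTER_CUBIC))
im=optics.grab_frame("wrist"); cv2.imwrite('pics/w5.png',im[:,:,::-1])
E
```

```text
clock: 8.5
tcp_pos: [505.4, 98.4, 109.1]
orientation: [[0.999, 0.036, -0.001], [0.036, -0.999, 0.0], [-0.001, -0.0, -1.0]]
ft_force: [-0.6, 0.2, 0.3]
gripper_width: 6.1
```

View pics/s5.png

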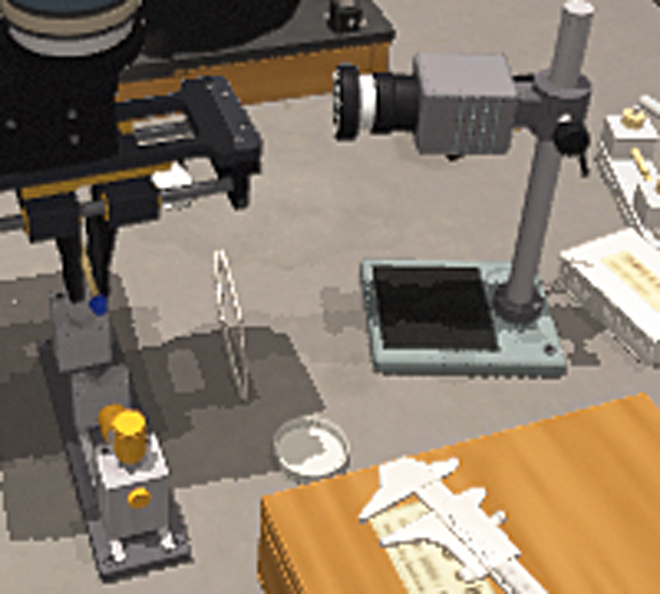

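View pics/w5.png

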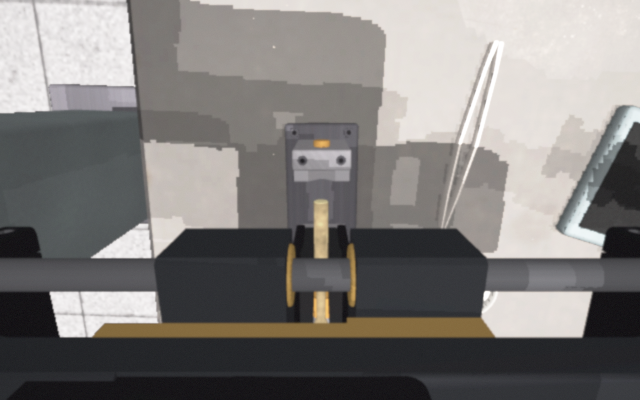

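Run:
```python
from h import *
np.set_printoptions(precision=1,suppress=True)
s=cam("side");c=cam("scene")
o=readout.get_obs();R=o["orientation"];t=o["tcp_pos"]
g=t-8*R[:,2]
for p in(37,41): print("stone pred",proj(s,g+p*R[:,1]),"meas",(260+99/3.3,170+305/3.3))
# lens z on rays at vertical plane through glass xy
for n,k,uv in(("side",s,(362.5,201)),("scene",c,(378.4,184))):
    C,d=ray(k,*uv)
    for yw in (126,128,130): print(n,C+d*(yw-C[1])/d[1])
print(tri([s,c],[(362.5,201),(378.4,184)]))
# camera body: back-left etc
h=lambda x,y:(350+x/8,175+y/8); q=lambda x,y:(365+x/8,155+y/8)
for a,b in(((300,190),(335,190)),((527,188),(575,165)),((298,330),(335,335)),((290,92),(285,95)),((510,90),(505,62)),((175,205),(197,222))):
    print("body",tri([s,c],[h(*a),q(*b)]))
```

```text
stone pred (np.float64(289.4204373383355), np.float64(262.54350189097846)) meas (290.0, 262.42424242424244)
stone pred (np.float64(289.9105979803007), np.float64(264.0052151755662)) meas (290.0, 262.42424242424244)
side [668.4 126.  185.1]
side [669.2 128.  183.7]
side [670.1 130.  182.2]
scene [667.2 126.  186. ]
scene [668.7 128.  184.3]
scene [670.2 130.  182.5]
[669.9 129.6 182.7]
body [707.1  97.6 202.7]
body [751.3  71.7 212.3]
body [708.3  91.4 165.7]
body [718.7 132.7 205.5]
body [771.1 119.  206.7]
body [682.7 113.9 191.6]
```

```bash
python3 -m jog '[[0,0,-15,0,0,0,1],[0,0,-35,0,0,-0.1,1],[0,0,-55,0,0,-0.24,1],[0,0,-66,0,0,-0.38,1],[0,0,-66,0,0,-0.52,1],[5,-5,-66,0,0,-0.66,1],[15,-12,-66,0,0,-0.8,1],[25,-20,-66,0,0,-0.94,1],[35,-30,-66,0,0,-1.08,1],[45,-40,-66,0,0,-1.18,1],[55,-46,-66,0,0,-1.25,1],[62,-52,-66,0,0,-1.267,1],[66,-54,-66,0,0,-1.267,1],[68,-54.5,-66,0,0,-1.267,1],[68,-54.5,-66,0,0,-1.267,1],[68,-54.5,-66,0,0,-1.267,1]]'
python3 - <<'E'
from h import *
o=readout.get_obs();print(o["clock"],o["tcp_pos"])
for n in("side","scene","wrist"):
  im=optics.grab_frame(n)[:,:,::-1]; cv2.imwrite(f'pics/{n}6.png',im)
  if n!="wrist": cv2.imwrite(f'pics/{n}6L.png',cv2.resize(im[140:240,310:450],None,fx=5.5,fy=5.5,interpolation=cv2.INTER_CUBIC))
E
```

```text
clock: 10.6
tcp_pos: [571.4, 155.2, 175.5]
orientation: [[0.265, 0.964, -0.001], [0.964, -0.265, -0.0], [-0.0, -0.001, -1.0]]
ft_force: [1.5, -0.4, -1.2]
gripper_width: 5.6
10.6 [571.3834306  155.16115598 175.51738398]
```

View pics/side6L.png

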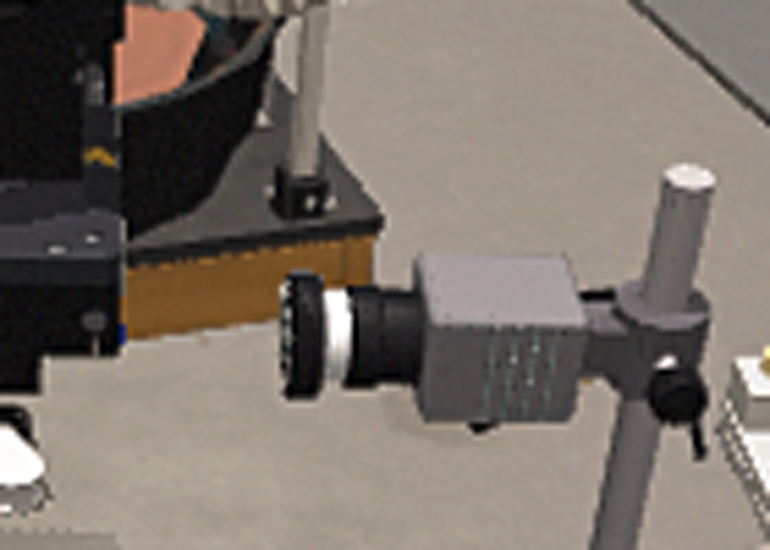

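View pics/scene6L.png

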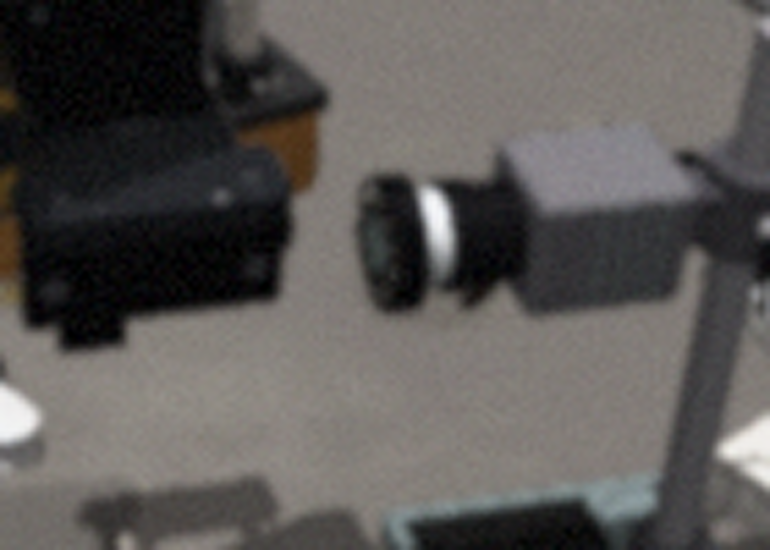

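View pics/wrist6.png

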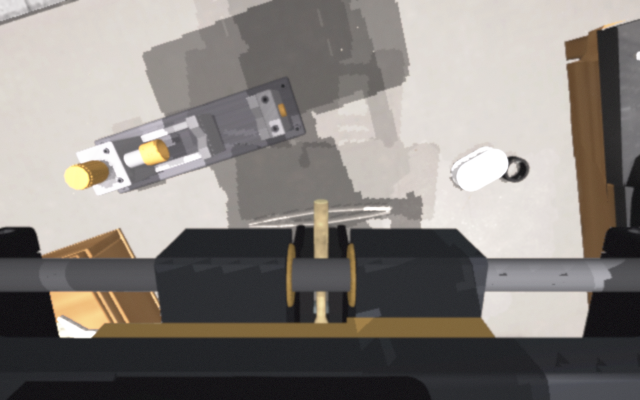

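Run:
```python
from h import *
np.set_printoptions(precision=2,suppress=True)
s=cam("side");o=readout.get_obs();R=o["orientation"];t=o["tcp_pos"]
f=t-8*R[:,2]+41.3*R[:,1];print("face",f,proj(s,f),proj(s,f-4*R[:,1]),"meas edge 332.2,200.9")
# wrist0 pose
o0=dict(orientation=np.array([[1,-5e-5,-.002156],[-5e-5,-1,.00036],[-.002156,-.00036,-1]]),tcp_pos=np.array([624.27,.12,232.55]))
k=cam("wrist",o0)
a=onz(k,380+365/3,105/3,206);b=onz(k,380+665/3,195/3,206);print(a,b,np.degrees(np.arctan2(b[1]-a[1],b[0]-a[0])))
for y in(-14.5,-15.3,-16.5):
    u=np.array([np.cos(np.radians(y)),np.sin(np.radians(y))]);v=np.array([-u[1],u[0]])
    # rounded near edge is 23 from axis
    print(y,"lateral axis from wrist edge",a[:2]@v+23,b[:2]@v+23,"glass used",np.array([669.3,128.6])@v,"base origin",np.array([759.5,105])@v,"post",np.array([794.1,91.9])@v,"face",f[:2]@v)
```

```text
face [611.36 144.26 183.52] (np.float64(332.0537782289133), np.float64(200.59415464155404)) (np.float64(330.0327857813855), np.float64(200.56953256870563)) meas edge 332.2,200.9
[707.82  98.74 206.  ] [756.91  85.56 206.  ] -15.031404393718912
-14.5 lateral axis from wrist edge 295.8223774222488 295.35096389891856 glass used 292.0831232662623 base origin 291.81911531904956 post 287.79952937038007 face 292.7386456337663
-15.3 lateral axis from wrist edge 305.018500407253 305.25677648131915 glass used 300.6523163554969 base origin 301.6901103867695 post 298.1844157337743 face 300.4698769258995
-16.5 lateral axis from wrist edge 318.7090399326217 320.0117200702244 glass used 313.39568811438505 base origin 316.3857264637895 post 313.65211886377193 face 311.9564237268236
```

```bash
python3 -m jog '[[1,0,0.7,0,0,0,1],[2,0,1.3,0,0,0,1],[2,0,1.3,0,0,0,1],[2,0,1.3,0,0,0,1],[2,0,1.3,0,0,0,1],[2,0,1.3,0,0,0,1]]'
python3 - <<'E'
from h import *
for n in("side","wrist"):
  im=optics.grab_frame(n)[:,:,::-1]; cv2.imwrite(f'pics/{n}7.png',im)
o=readout.get_obs();print(o["clock"],abs(o["qvel"]).max(),o["tcp_pos"],o["gripper_width"])
E
```

```text
clock: 11.5
tcp_pos: [572.2, 157.3, 174.3]
orientation: [[0.265, 0.964, -0.0], [0.964, -0.265, 0.0], [-0.0, -0.0, -1.0]]
ft_force: [0.0, -0.5, -0.8]
gripper_width: 6.0
11.6 0.001589503957128852 [572.26935461 157.26041456 174.27814202] 5.649793493691152
```

View pics/side7.png

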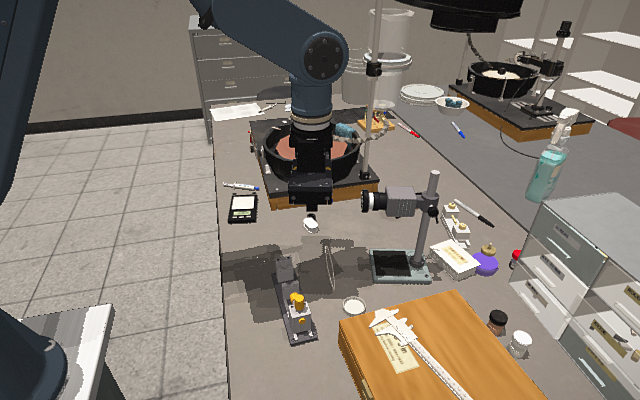

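```bash
python3 -c "
from cell import finish_job
print(finish_job())"
```

```text
the job is handed in; nothing more can be done
None
```

I drew the tailstock back, lifted the dop out by its bare shank and handed the job in at about 11.6 s, still holding it in front of the lens. No verdict was reported.

- **Tailstock:** I gripped the knob and drew it back about 20.5 mm. Pictures afterwards show the blue stone clear of the cup.
- **Dop grip:** I pinched the shank at the vee gap. The finger opening stayed steady at about 6 mm (it read about 2 mm low on the knob too). After the lift, the stone was within about 1 pixel of where the grip predicted it, so the dop lies level and has not slipped.
- **Presentation:** By my estimate, the stone face is 60 mm before the glass. The dop axis matches the lens axis as measured (−15.3° yaw, individual measurements −12.5° to −18°). The arm was still, with joint speeds below 0.002 rad/s.
- **Bystanders and camera:** The last side picture shows the loupe, dish, tweezers and scale where they were. Nothing touched the inspection camera.

**Disagreement:** The lens's sideways position differed between views by up to about 6 mm, with the wrist camera placing it 4 mm further left than the side and scene cameras. I aimed in between, moving 2 mm sideways and 1.3 mm down at the end. I expect to be within about 3 mm, against the 8 mm allowed. The gripper hides the dop in the side and scene views of that pose, so I could not check the centring directly.

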